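# Pack the cleaned helmet filters

## Task

The welding-helmet filters have been cleaned and stand leaning in the drying rack. Pack the two full-height ones upright into empty cells of the storage case, one per cell, right down on the cell floor; handle them gently, with a light pinch and without knocks or drops, for the glass cracks easily. Leave the narrow filter in the rack, the filter already in the case and everything else on the bench as they are.

Things in the scene. Friction and masses are not known exactly. Their poses are not given: they have to be found in the camera images.
- filter_a: Welding-helmet filter: flat rigid plate, black frame, dark green glass, 110 mm wide (y), 90 high (z), 9 thick (x), about 120 g. Origin: middle of the bottom edge; +z runs up the plate, x is normal to its faces. Starts in one of the rack's three stations, leaning 30 degrees; slides straight out along its +z, nothing locks it. Its glass cracks above about 25 N: see filter_b.
- filter_b: The second full-height filter in the rack, identical to filter_a. Limit for both: the fingers' push added over both pads, or a knock or press against case, rack, arm or another filter, must stay under 25 N (about 12 N a pad; 5 N a pad carries it; a drop of 10 mm or more may crack it). In the rack its top 34 mm is clear of the prongs.
- narrow_filter: Smaller filter, 110 mm wide, 60 mm high, 9 mm thick, same axes and origin, leaning in the remaining station of the rack. It stays there.
- packed_filter: Full-height filter, same size as filter_a, already standing loose in cell_2 of the case, free to rock a few mm. It stays there.
- rack: Fixed welded steel bar rack, 200 (x) x 130 mm, 75 high; origin at table level. Stations at x = -42, 20, 82 mm. A filter's bottom edge stands on two rails (top z = 20) at y = +-36 against a low stop bar (8 mm) on its +x side; its -x face leans on two 6 mm prongs at y = +-36, sloping 30 degrees towards rack -x (the robot's side), reaching 56 mm up the filter. Open between the prongs.
- case: Fixed grey plastic box, 136 (x) x 220 (y) mm, 56 high, black slotted insert: four cells in a row along y, pitch 52 mm, each 124 long (x), 22 wide (y), floor at z = 8 mm. Flat lands 30 mm wide between cells, top at z = 52; x walls reach 56. Origin: centre, table level. A filter stands in a cell with its faces towards +-y, its top at z = 98; it may lean up to 17 degrees on the cell's edge.
- hammer: Chipping hammer with wooden handle lying on the bench, 250 mm long; origin under its middle.
- wire_brush: Wooden-backed wire brush lying on the bench, 280 mm long, 35 mm high; origin under its middle.
- pipe_stub: Short upright steel pipe, 86 mm diameter, 100 mm high; origin at the centre of its foot.
- tin: Closed round tin, 80 mm diameter, 65 mm high; origin at the centre of its foot.
- magnet_square: Flat welding magnet square, 100 x 100 x 22 mm; origin at the centre of its underside.
- cell_0 (a point): Centre of the floor of cell 0 of the case (y = -78 mm in the case's frame, z = 8 mm); empty at the start.
- cell_1 (a point): Centre of the floor of cell 1 of the case (y = -26 mm in the case's frame, z = 8 mm); empty at the start.
- cell_2 (a point): Centre of the floor of cell 2 of the case (y = 26 mm in the case's frame, z = 8 mm); taken by packed_filter.
- cell_3 (a point): Centre of the floor of cell 3 of the case (y = 78 mm in the case's frame, z = 8 mm); empty at the start.
Mind the look-alikes: they are no part of the job. Leave any orange or red look-alike of the filter_b alone.

How it is judged:
By the outcome, as a careful person would: the job done as asked, in the order asked, and still so for the second after the job is handed in, with the robot touching nothing.
It also fails if it takes over 72 s, if anything falls off the work surface, if the arm or the gripper's body presses on something with over 40 N, if the wrist force passes 120 N, or if a joint passes its speed limit or range.

## Robot

A 7-joint arm with a two-finger parallel gripper is mounted at the origin on the work surface. World frame = base frame: x ahead of the robot, y to its left, z up, the work surface at z = 0. Lengths are in m, angles in rad, forces in N, time in s.
With the tool pointing down it reaches from about 0.4 to 0.85 m from the base axis. Payload 4.5 kg.
Tool frame: the origin (TCP) lies at the very end of the fingers, on their centre line; the grasp point (between the pads) lies 19 mm behind it (r.grip_point_offset is the distance from the TCP to the grasp point, in m); y points along the fingers, x is the direction in which the jaws open and shut, and the axes are right-handed (so a half turn about y gives the same grasp; the last joint's range is limited). The gripper opens to 88 mm and grips with 3 to 60 N. Pads are 18 mm wide; open, the fingers measure 123 mm over their backs; the gripper's body (75 mm by 187 mm) begins 45 mm behind the grasp point.
Start: joints at [1.295, 0.689, -0.195, 1.565, 0.157, 0.902, -0.215], TCP at [0.191, -0.595, 0.239] pointing down, gripper open.
Joint ranges: [-3.01, 3.01], [-0.46, 2.08], [-1.47, 1.51], [0.13, 2.56], [-1, 4.14], [0.04, 2.09], [-2.66, 2.66]. Speed limits (rad/s): [2.57, 2.57, 3.14, 3.14, 3.14, 3.14, 3.14].

## Interface

Orientations are given as a unit quaternion [x, y, z, w].
In Python, from plant import get_state, snapshot, camera_params, job, r gives the robot as it stands.
- The arm moves only by the tool carry_out, never from a script. Its arguments are lists of equal length, an entry for each row: "offset": the shift along the world's x, y, z in m, a list of three; "twist": the turn about the world's z in degrees. In form: {"offset": [[tx, ty, tz], ...], "twist": [twist, ...]}. A call has 1 to 8 rows; each row shifts and turns the commanded pose from where the row before left it; what a row does not reach is not made up. A row lasts 1/8 s, in which the tool goes at most 62.5 mm and 10.7 degrees, less where a joint would pass 70% of its speed; a pose out of reach is approached as far as the arm can. A call with a gripper value outside its range is refused whole. "grip" is the finger opening in m, from 0 to 0.0881, set as the call begins (left out, the last holds). The fingers move at their own pace and stop on an object; "newtons" is the grip in N (left out, the last holds). Time passes only in rows, so rows that do not move let the fingers close. It gives the time, the measured TCP pose, the force and the opening at its end, in the units of the state.
- get_state(): the state, without advancing time (a new reading comes with each control period).
- snapshot(name): name is "side" or "top"; returns the picture (384x512x3 uint8, red, green, blue); there is no depth.
- camera_params(name): a dict with "camera_matrix" (3x3 intrinsics, pixels), "eye" and "orientation" of the camera in the world. Camera axes: x right, y up, looking along -z (the intrinsics and any distortion apply to the point x, -y, -z); pixel columns grow to the right and rows downward; lengths in m; the calibration is good to about 2 mm. A picture is of the moment at which its call begins. camera_params takes no time and is no camera call.
- job.finish_job(): hands the job in, once; it reports no verdict.
The state is a dict: "clock": time; "q": joint angles; "qd": joint speeds; "joint_torque": joint torques, N m; "tool_pos": TCP position; "eef_rot": TCP orientation; "contact_force": force on the tool from outside, world axes, zero at the start; "moment": the same for the moment, N m; "opening": opening from 0.0 (shut) to 1.0 (fully open).
Only numpy, scipy, OpenCV 4.12 (cv2) and the standard library are available. Lean on these libraries where they do the work, as an engineer would, in place of code of your own. Each camera call takes 0.05 s, during which the arm holds its last target. There are 200 camera calls.

## Working session

There is one attempt and no reset: what is moved stays moved. The work goes in short steps, Python scripts to look and compute and a tool call to move; the robot and the scene stay as the last step left them, time stands still between calls to the robot, and variables do not carry over. Pictures are saved under pics/ and viewed, about 8 in all and at most 12, crops included, and the job is handed in when it is done.

Besides the shell and the picture viewer there is one more tool, called after ">>>" as a command line: name --pt "numbers of a row" for each row, then --argument value for the rest. carry_out: Moves the arm, as the interface text tells. Its arguments: {"type":"object","properties":{"offset":{"type":"array"},"twist":{"type":"array"},"grip":{"type":"number"},"newtons":{"type":"number"}},"required":["offset","twist"]}

```bash
mkdir -p pics; ls; python3 - <<'E'
from plant import get_state,snapshot,camera_params
import cv2,numpy as np
for n in("side","top"):
    im=snapshot(n);cv2.imwrite(f"pics/{n}0.png",im[:,:,::-1])
    print(n,camera_params(n))
s=get_state();print(s)
E
```

```text
pics
side {'camera_matrix': array([[481.58358814,   0.        , 251.42873519],
       [  0.        , 481.58358814, 190.92818905],
       [  0.        ,   0.        ,   1.        ]]), 'eye': array([-0.07637216,  1.13506168,  0.92090253]), 'orientation': array([-0.12018619,  0.44849194,  0.84835914, -0.25435611])}
top {'camera_matrix': array([[385.21160144,   0.        , 252.20428849],
       [  0.        , 385.21160144, 195.28201443],
       [  0.        ,   0.        ,   1.        ]]), 'eye': array([0.31017567, 0.07708256, 1.19402248]), 'orientation': array([-0.07902284,  0.08630861,  0.72289148, -0.68098027])}
{'clock': 0.1, 'q': array([ 1.29481438,  0.6898759 , -0.19450776,  1.56621718,  0.15731182,
        0.90250767, -0.21509568]), 'qd': array([ 0.00130983, -0.00271919,  0.00090328, -0.00359605,  0.00031238,
       -0.00108918,  0.00150362]), 'joint_torque': array([-2.30061523e-03, -5.28500819e+01, -1.27137959e+00, -1.53837991e+01,
       -5.25563385e-02,  1.95022920e-03,  3.75284401e-05]), 'tool_pos': array([ 0.19031114, -0.59473628,  0.23801112]), 'eef_rot': array([-0.57086945,  0.41734513, -0.41636738,  0.57146245]), 'contact_force': array([0.06968198, 0.25396677, 0.34167562]), 'moment': array([0.00986095, 0.05940918, 0.03039802]), 'opening': 1.0008990807080795}
```

View pics/side0.png

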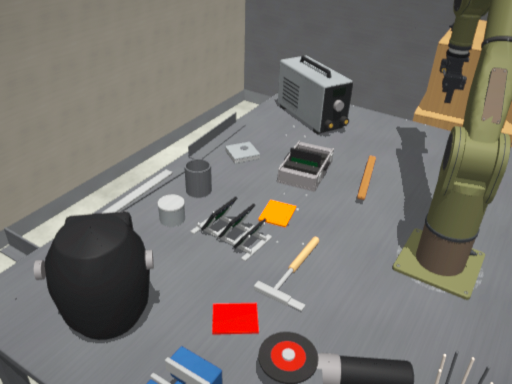

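View pics/top0.png

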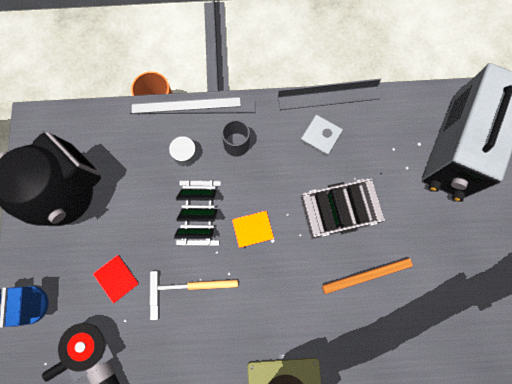

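Side view: rack with three dark plates around (235,225), case at (305,165), orange decoy (277,212), red decoy (235,318). Top view: rack at (198,212), case at (343,207), orange and red decoys at (253,229) and (116,278). I'll enlarge the rack and case.

```bash
cat > h.py <<'E'
import numpy as np,cv2
from scipy.spatial.transform import Rotation as R
from plant import get_state,snapshot,camera_params
def ray(n,uv):
    c=camera_params(n);K=c["camera_matrix"];u,v=uv
    d=np.array([(u-K[0,2])/K[0,0],-(v-K[1,2])/K[1,1],-1.])
    return np.array(c["eye"]),R.from_quat(c["orientation"]).apply(d)
def onz(n,uv,z):
    e,d=ray(n,uv);return e+d*(z-e[2])/d[2]
def tri(us,ut):
    (a,d),(b,f)=ray("side",us),ray("top",ut)
    s=np.linalg.lstsq(np.c_[d,-f],b-a,rcond=None)[0]
    p,q=a+d*s[0],b+f*s[1];return (p+q)/2,np.linalg.norm(p-q)
def proj(n,p):
    c=camera_params(n);q=R.from_quat(c["orientation"]).inv().apply(np.asarray(p)-c["eye"])
    K=c["camera_matrix"];return np.c_[K[0,2]-K[0,0]*q[...,0]/q[...,2],K[1,2]+K[1,1]*q[...,1]/q[...,2]] if q.ndim>1 else np.array([K[0,2]-K[0,0]*q[0]/q[2],K[1,2]+K[1,1]*q[1]/q[2]])
def crop(im,x,y,w,h,k):
    o=cv2.resize(im[y:y+h,x:x+w],None,fx=k,fy=k,interpolation=cv2.INTER_CUBIC)
    for i in range(0,w,10):
        cv2.line(o,(i*k,0),(i*k,12 if (x+i)%50 else 25),(0,0,255),1)
        if (x+i)%20==0: cv2.putText(o,str(x+i),(i*k,36),0,.4,(0,0,255),1)
    for i in range(0,h,10):
        cv2.line(o,(0,i*k),(12,i*k),(0,0,255),1)
        if (y+i)%20==0: cv2.putText(o,str(y+i),(14,i*k+4),0,.4,(0,0,255),1)
    return o
E
python3 - <<'E'
from h import *
s=cv2.imread("pics/side0.png");t=cv2.imread("pics/top0.png")
g=lambda a:np.clip(255*(a/255.)**.6,0,255).astype(np.uint8)
s,t=g(s),g(t)
a=np.vstack([np.hstack([crop(t,165,170,66,49+35,6)[:504],crop(t,296,170,66,84,6)[:504]])])
cv2.imwrite("pics/tc.png",a)
a=np.hstack([crop(s,185,185,90,80,5),crop(s,270,135,70,80,5)]);cv2.imwrite("pics/sc.png",a)
st=get_state();M=R.from_quat(st["eef_rot"]).as_matrix();print(M.round(3))
E
```

```text
[[ 0.305 -0.001  0.952]
 [-0.952  0.001  0.305]
 [-0.002 -1.    -0.   ]]
```

View pics/tc.png

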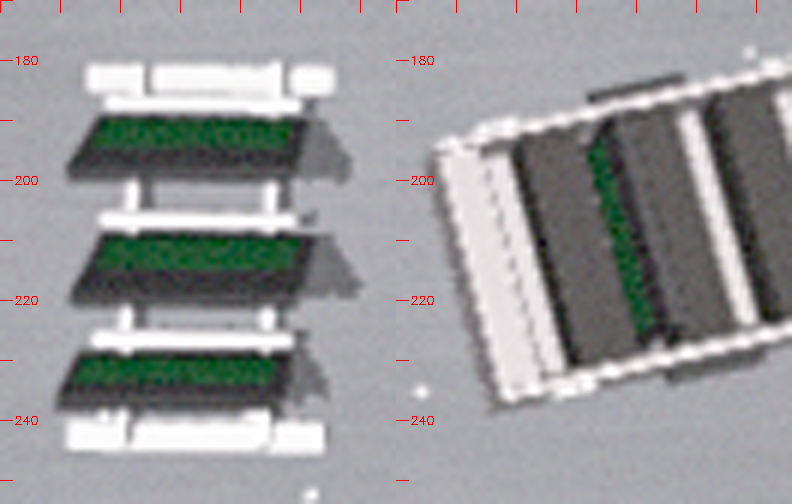

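View pics/sc.png

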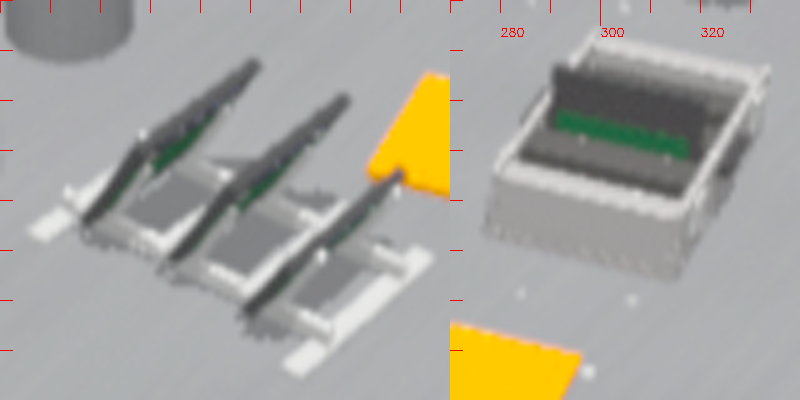

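```bash
python3 - <<'E'
from h import *
for n,a in dict(far=[((213,212),(176.3,199.3)),((236.8,197.4),(213.5,199.3))],mid=[((230,223),(177,220)),((254.8,204.6),(214,220)),],nar=[((248.6,232),(174.8,238)),((265,219.5),(211.5,238))]).items():
    for s,t in a: print(n,*[np.round(x,4) for x in tri(s,t)])
t=cv2.imread("pics/top0.png");s=cv2.imread("pics/side0.png")
g=cv2.cvtColor(t,cv2.COLOR_BGR2GRAY);print(g[150:160,250:260].mean(), g[200:210,300:330:3])
roi=np.zeros_like(g);roi[170:245,296:392]=1
m=((g>130)&(roi>0)).astype(np.uint8)
m=cv2.morphologyEx(m,cv2.MORPH_CLOSE,np.ones((3,3)))
cs=max(cv2.findContours(m,0,2)[0],key=cv2.contourArea)
r=cv2.minAreaRect(cs);b=cv2.boxPoints(r);print(r,b)
P=np.array([onz("top",p,.056) for p in b]);print(P.round(4),[np.linalg.norm(P[i]-P[i-1]) for i in range(4)],P.mean(0))
f=lambda a:np.clip(255*(a/255.)**.6,0,255).astype(np.uint8)
cv2.imwrite("pics/c2.png",np.hstack([crop(f(t),298,172,92,75,5),crop(f(s),272,135,66,75,5)]))
# rack end bars
m2=((g>150)).astype(np.uint8);m2[:, :168]=0;m2[:,232:]=0;m2[:172]=0;m2[250:]=0
ys,xs=np.nonzero(m2);rr=cv2.minAreaRect(np.c_[xs,ys].astype(np.float32));print(rr);bb=cv2.boxPoints(rr)
print(bb,np.array([onz("top",p,.005) for p in bb]).round(4))
E
```

```text
far [0.5731 0.2792 0.1051] 0.005
far [0.5675 0.1718 0.095 ] 0.0016
mid [0.5145 0.2803 0.0931] 0.0053
mid [0.5053 0.1722 0.0952] 0.0001
nar [0.4573 0.2849 0.0931] 0.0064
nar [0.4593 0.1847 0.0682] 0.0044
127.55 [[138  94 206 206 211 190  33  48  50  53]
 [124  73 212 212 200 194  29  51  50  52]
 [131  76 213 209 156 201  17  51  50  51]
 [137  74 213 211 156 201  11  51  55  55]
 [135  73 215 208 190 218  21  48  49  50]
 [134  77 230 213 219 215  14  48  54  56]
 [131  91 229 211 188 219  24  47  53  45]
 [134 108 175 210 191 213  35  55  53  51]
 [138 104 151 210 202 216  60  49  52  49]
 [136 118 143 213 215 209  99  43  53  47]]
((343.5, 207.0), (74.0, 95.0), 90.0) [[296. 170.]
 [391. 170.]
 [391. 244.]
 [296. 244.]]
[[ 0.6535 -0.0828  0.056 ]
 [ 0.6362 -0.3759  0.056 ]
 [ 0.4095 -0.3431  0.056 ]
 [ 0.4263 -0.0631  0.056 ]] [np.float64(0.2280667152395881), np.float64(0.2936382176593281), np.float64(0.2289863136678163), np.float64(0.28053400585783955)] [ 0.53135875 -0.21621255  0.056     ]
((198.00222778320312, 212.43341064453125), (42.14326095581055, 66.16326141357422), 1.9091525077819824)
[[175.84018 244.79468]
 [178.0444  178.66815]
 [220.16428 180.07214]
 [217.96005 246.19867]] [[0.4511 0.3001 0.005 ]
 [0.6623 0.2901 0.005 ]
 [0.6496 0.1555 0.005 ]
 [0.4391 0.1709 0.005 ]]
```

View pics/c2.png

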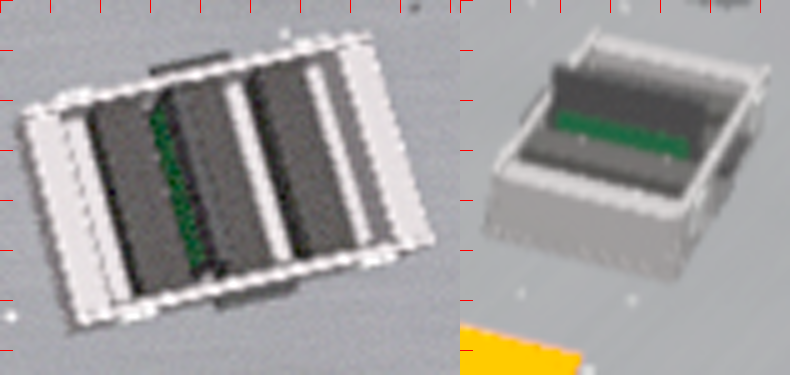

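```bash
python3 - <<'E'
from h import *
S=[(279,169.4),(316,177),(333.6,149.4),(298,142)];T=[(302.4,195),(313,237.6),(384.8,220),(372,179.2)]
P=[]
for s,t in zip(S,T):
    p,e=tri(s,t);q=onz("top",t,.056);P.append(q);print(p.round(4),e.round(4),q.round(4))
P=np.array(P);print([np.linalg.norm(P[i]-P[i-1]).round(4) for i in range(4)],P.mean(0).round(4))
print("yaws",[np.degrees(np.arctan2(*(d[1::-1]))).round(2) for d in (P[0]-P[1],P[3]-P[2])],[np.degrees(np.arctan2(-d[0],d[1])).round(2) for d in (P[0]-P[3],P[1]-P[2])])
# stop bars from top: row profile
t=cv2.imread("pics/top0.png").max(axis=2).astype(float)
for c in (190,205):
    print(c,[int(v) for v in t[178:248,c-2:c+3].mean(1)])
for a,b in (((182.5,187.5),(215,187.5)),((181,207),(214.5,206.5)),((180,227),(214,226.5))):
    print("stop",onz("top",a,.026).round(4),onz("top",b,.026).round(4))
for a in ((179.5,183),(220.5,183.5),(176,243),(219,242.5)): print("end",onz("top",a,.008).round(4))
E
```

```text
[ 0.5749 -0.0956  0.0521] 0.0017 [ 0.5732 -0.0953  0.056 ]
[ 0.4436 -0.1135  0.0603] 0.0041 [ 0.4421 -0.115   0.056 ]
[ 0.4834 -0.3381  0.0469] 0.0004 [ 0.4819 -0.3349  0.056 ]
[ 0.6163 -0.3161  0.0447] 0.0064 [ 0.6103 -0.3133  0.056 ]
[np.float64(0.2211), np.float64(0.1326), np.float64(0.2234), np.float64(0.1302)] [ 0.5269 -0.2146  0.056 ]
yaws [np.float64(8.52), np.float64(9.52)] [np.float64(9.65), np.float64(10.25)]
190 [139, 136, 153, 203, 211, 211, 203, 182, 230, 255, 166, 40, 29, 41, 41, 40, 38, 26, 24, 29, 41, 47, 79, 112, 108, 104, 102, 186, 255, 237, 74, 16, 41, 40, 41, 44, 41, 21, 23, 25, 25, 39, 47, 82, 117, 113, 120, 217, 255, 235, 69, 21, 40, 41, 43, 29, 24, 27, 43, 39, 71, 135, 203, 255, 251, 251, 251, 163, 132, 140]
205 [139, 135, 151, 219, 250, 246, 242, 220, 226, 255, 198, 67, 27, 39, 39, 44, 36, 26, 22, 30, 45, 41, 82, 143, 139, 139, 130, 164, 253, 238, 106, 22, 38, 40, 41, 42, 44, 22, 24, 25, 28, 40, 40, 82, 144, 140, 122, 187, 255, 238, 70, 15, 38, 39, 44, 45, 22, 28, 35, 38, 106, 188, 215, 253, 250, 252, 250, 173, 132, 136]
stop [0.6265 0.2728 0.026 ] [0.6205 0.1713 0.026 ]
stop [0.5644 0.2786 0.026 ] [0.5598 0.1751 0.026 ]
stop [0.5022 0.2827 0.026 ] [0.4975 0.179  0.026 ]
end [0.6468 0.2851 0.008 ]
end [0.6374 0.1547 0.008 ]
end [0.4562 0.2989 0.008 ]
end [0.4499 0.167  0.008 ]
```

Candidates: dark plates in the top view at (195,193) far, (196,213) middle, (192,232) near. In the side view the near one has a visibly shorter edge (top about z 0.07, against 0.10 for the others), so it is the narrow filter. Far and middle are the full-height ones. The orange and red squares on the bench are decoys. In the case the occupied cell is second from +y, so cell_2; cells 3, 1 and 0 are empty. I'll take the far filter first, so there is clear space behind it to tip it upright.

>>> carry_out --pt "0.024 0.051 0" --pt "0.024 0.051 0" --pt "0.024 0.051 0" --pt "0.024 0.051 0" --pt "0.024 0.051 0" --pt "0.024 0.051 0" --pt "0.024 0.051 0" --pt "0.024 0.051 0" --twist '[4.3,4.3,4.3,4.3,4.3,4.3,4.3,4.3]' --grip 0.04 --newtons 5

```text
clock: 1.1
tool_pos: [0.3831, -0.1856, 0.2387]
eef_rot: [0.669, -0.229, 0.229, -0.669]
contact_force: [1.3, -1.0, 0.3]
opening: 0.45
```

>>> carry_out --pt "0.024 0.051 0" --pt "0.024 0.051 0" --pt "0.024 0.051 0" --pt "0.024 0.051 0" --pt "0.024 0.051 0" --pt "0.024 0.051 0" --pt "0.024 0.051 0" --pt "0.022 0.051 0" --twist '[4.3,4.3,4.3,4.3,4.3,4.3,4.3,4.3]'

```text
clock: 2.1
tool_pos: [0.5731, 0.2221, 0.2383]
eef_rot: [0.707, -0.021, 0.02, -0.707]
contact_force: [0.5, 0.2, -0.3]
opening: 0.454
```

```bash
python3 - <<'E'
from h import *
for n,uv,z in (("far",(195,200),.098),("mid",(195,221),.098),("nar",(193,238),.070)): print(n,onz("top",uv,z).round(4))
im=snapshot("top");im2=snapshot("side")
s=get_state();M=R.from_quat(s["eef_rot"]).as_matrix();print(s["clock"],s["tool_pos"],np.degrees(np.arctan2(M[1,0],M[0,0])),s["opening"],s["contact_force"],proj("top",s["tool_pos"]),proj("side",s["tool_pos"]))
E
```

```text
far [0.5672 0.2251 0.098 ]
mid [0.5052 0.2267 0.098 ]
nar [0.4602 0.2376 0.07  ]
2.2 [0.5727687  0.22877687 0.23847818] -2.9616808316818126 0.4552116091714292 [-0.16895269  1.02807634  0.33581494] [185.76660332 185.86909817] [224.03927134 163.73377493]
```

>>> carry_out --pt "0.007 -0.003 -0.02" --pt "0 0 -0.025" --pt "0 0 -0.025" --pt "0 0 -0.025" --pt "0 0 -0.015" --pt "0 0 0" --twist '[0,0,0,0,0,0]'

```text
clock: 2.95
tool_pos: [0.5788, 0.2158, 0.1272]
eef_rot: [0.708, -0.023, 0.021, -0.706]
contact_force: [-0.6, 0.1, 0.1]
opening: 0.451
```

```bash
cat > look.py <<'E'
import sys
from h import *
n,x,y,w,h=sys.argv[1],*map(int,sys.argv[2:6])
f=lambda a:np.clip(255*(a/255.)**.6,0,255).astype(np.uint8)
o=[]
s=snapshot("side")[:,:,::-1];t=snapshot("top")[:,:,::-1]
cv2.imwrite("pics/raw_s_%s.png"%n,s);cv2.imwrite("pics/raw_t_%s.png"%n,t)
a=list(map(int,sys.argv[6:10]))
cv2.imwrite("pics/%s.png"%n,np.hstack([crop(f(s),x,y,w,h,5),crop(f(t),*a,5)]))
s=get_state();M=R.from_quat(s["eef_rot"]).as_matrix();print(round(s["clock"],2),s["tool_pos"].round(4),"yaw",np.degrees(np.arctan2(M[1,0],M[0,0])).round(2),"op mm",(s["opening"]*88.1).round(1),s["contact_force"].round(1))
E
python3 look.py d1 190 150 80 110 160 150 80 110
```

```text
Traceback (most recent call last):
  File "look.py", line 10, in <module>
    s=get_state();M=R.from_quat(s["eef_rot"]).as_matrix();print(round(s["clock"],2),s["tool_pos"].round(4),"yaw",np.degrees(np.arctan2(M[1,0],M[0,0])).round(2),"op mm",(s["opening"]*88.1).round(1),s["contact_force"].round(1))
                                                                                                                                                                        ^^^^^^^^^^^^^^^^^^^^^^^^^
AttributeError: 'float' object has no attribute 'round'
```

View pics/d1.png

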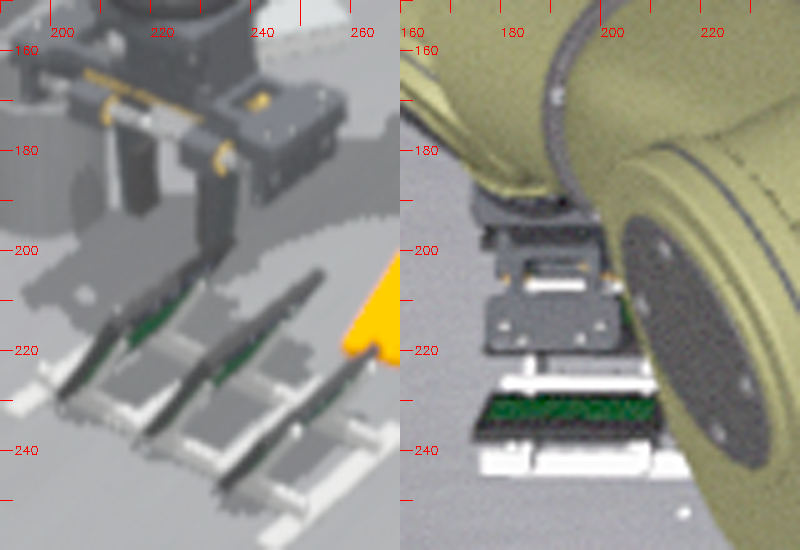

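```bash
cat > st.py <<'E'
from h import *
s=get_state();M=R.from_quat(s["eef_rot"]).as_matrix();print(round(s["clock"],2),s["tool_pos"].round(4),"yaw",round(np.degrees(np.arctan2(M[1,0],M[0,0])),2),"op mm",round(s["opening"]*88.1,1),s["contact_force"].round(1))
E
sed -i '$d' look.py; echo 'import st' >> look.py; python3 st.py
python3 - <<'E'
from h import *
s=get_state();c=s["tool_pos"];M=R.from_quat(s["eef_rot"]).as_matrix()
for d in (-.020,.020): print(proj("side",c+M[:,0]*d),proj("side",c+M[:,0]*d*1.87))
E
```

```text
3.05 [0.5799 0.2173 0.1291] yaw -3.49 op mm 39.9 [-0.6  0.2 -0.1]
[230.13672798 196.46059917] [234.98688025 198.6665494 ]
[219.20567334 191.48892795] [214.54339029 189.36842456]
```

Side view: the fingers straddle the far plate, with the -x finger tip at about (231,200) just above its top edge at (225,203). That agrees with the projection. Now descend.

>>> carry_out --pt "0 0.007 -0.01" --pt "0 0 -0.01" --pt "0 0 -0.01" --pt "0 0 -0.01" --pt "0 0 -0.009" --pt "0 0 0" --twist '[0,0,0,0,0,0]'

```text
clock: 3.8
tool_pos: [0.5791, 0.2244, 0.0788]
eef_rot: [0.707, -0.022, 0.021, -0.706]
contact_force: [-0.5, -0.9, 0.4]
opening: 0.455
```

```bash
python3 st.py
```

```text
3.8 [0.5791 0.2244 0.0788] yaw -3.45 op mm 40.0 [-0.5 -0.9  0.4]
```

>>> carry_out --pt "0.003 0 0" --pt "0.003 0 0" --pt "0.003 0 0" --pt "0.003 0 0" --pt "0.003 -0.001 0" --pt "0.003 0 0" --pt "0.003 0 0" --pt "0.003 0 0" --twist '[0,0,0,0,0,0,0,0]'

```text
clock: 4.8
tool_pos: [0.6038, 0.2237, 0.0797]
eef_rot: [0.707, -0.021, 0.021, -0.707]
contact_force: [0.2, -0.3, 0.1]
opening: 0.453
```

>>> carry_out --pt "0.004 0 0" --pt "0.004 0 0" --pt "0.004 0 0" --pt "0.004 0 0" --pt "0.004 -0.001 0" --pt "0.004 0 0" --pt "0.002 0 0" --pt "0 0 0" --twist '[0,0,0,0,0,0,0,0]'

```text
clock: 5.8
tool_pos: [0.6297, 0.2228, 0.0797]
eef_rot: [-0.707, 0.021, -0.021, 0.707]
contact_force: [0.1, 0.2, -0.6]
opening: 0.453
```

```bash
python3 look.py p1 190 150 80 110 160 150 80 110
```

```text
5.9 [0.6294 0.2228 0.0797] yaw -3.44 op mm 39.8 [ 0.  -0.8 -0.1]
```

View pics/p1.png

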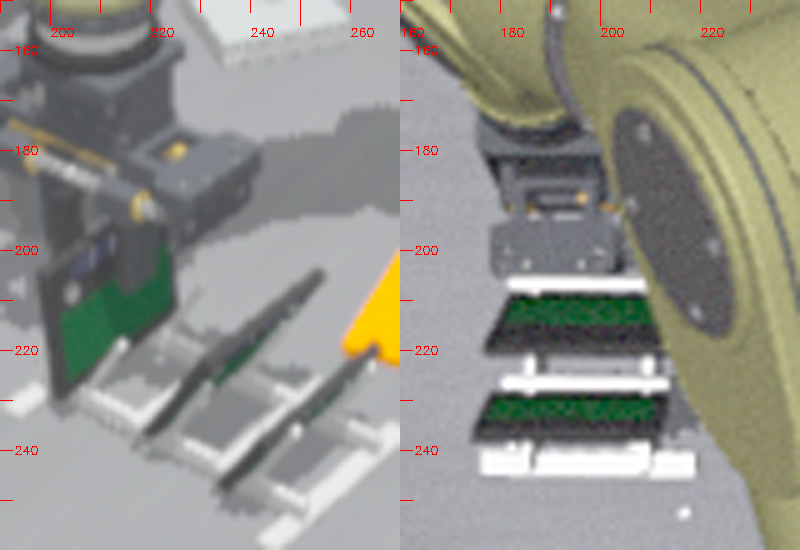

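The plate stands almost upright against the finger. Now I'll close gently, shifting the hand so the -x finger stays about where it is.

>>> carry_out --pt "-0.002 0 0" --pt "-0.003 0 0" --pt "-0.002 0 0" --twist '[0,0,0]' --grip 0.025

```text
clock: 6.28
tool_pos: [0.6222, 0.2228, 0.0798]
eef_rot: [0.707, -0.021, 0.021, -0.707]
contact_force: [0.1, 0.7, 0.5]
opening: 0.286
```

>>> carry_out --pt "-0.002 0 0" --pt "-0.002 0 0" --pt "-0.001 0 0" --twist '[0,0,0]' --grip 0.015

```text
clock: 6.65
tool_pos: [0.6174, 0.2227, 0.0798]
eef_rot: [0.707, -0.021, 0.021, -0.707]
contact_force: [0.2, -0.5, 0.5]
opening: 0.17
```

>>> carry_out --pt "0 0 0" --pt "0 0 0" --pt "0 0 0" --pt "0 0 0" --twist '[0,0,0,0]' --grip 0.006

```text
clock: 7.15
tool_pos: [0.6175, 0.2227, 0.0798]
eef_rot: [-0.707, 0.021, -0.021, 0.707]
contact_force: [-0.5, 0.8, 0.6]
opening: 0.101
```

```bash
python3 st.py
```

```text
7.15 [0.6175 0.2227 0.0798] yaw -3.45 op mm 8.9 [-0.5  0.8  0.6]
```

>>> carry_out --pt "0 0 0.003" --pt "0 0 0.007" --pt "0 0 0.015" --pt "0 0 0.02" --pt "0 0 0.025" --pt "0 0 0.03" --pt "0 0 0.025" --pt "0 0 0.015" --twist '[0,0,0,0,0,0,0,0]'

```text
clock: 8.15
tool_pos: [0.6182, 0.2232, 0.2226]
eef_rot: [-0.706, 0.02, -0.022, 0.707]
contact_force: [1.0, 0.0, -2.1]
opening: 0.105
```

```bash
python3 look.py l1 170 100 90 110 160 150 70 110
```

```text
8.25 [0.6186 0.2234 0.2222] yaw -3.46 op mm 8.9 [-0.6  0.3 -1.7]
```

View pics/l1.png

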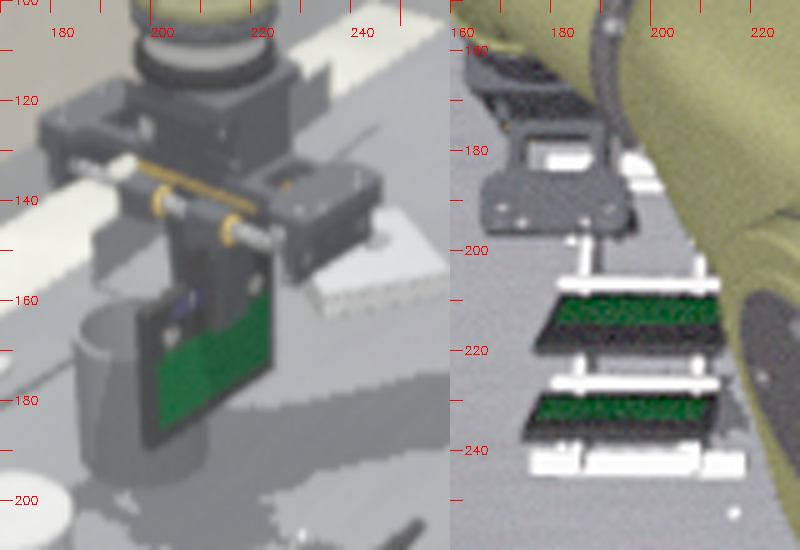

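Held upright, with weight −1.7 N. The plate's bottom corners in the side view are at (200,189.5) and (224.5,173.5). From these I'll work out how it hangs relative to the TCP.

```bash
python3 - <<'E'
from h import *
s=get_state();c=s["tool_pos"];M=R.from_quat(s["eef_rot"]).as_matrix();nx=M[:,0]
for uv in ((200,189.5),(224.5,173.5),(198,163.5)):
    e,d=ray("side",uv);p=e+d*(nx@(c-nx*.0045-e))/(nx@d);print(p.round(4),(M.T@(p-c)).round(4))
E
```

```text
[0.6177 0.2807 0.1657] [-0.0045  0.0567  0.0571]
[0.6112 0.1732 0.1638] [-0.0045  0.0583 -0.0506]
[0.6176 0.2844 0.2514] [-0.0045 -0.0291  0.0609]
```

>>> carry_out --pt "-0.0055 -0.02 0" --pt "-0.0055 -0.0365 0" --pt "-0.0055 -0.0365 0" --pt "-0.0055 -0.0365 0" --pt "-0.0055 -0.0365 0" --pt "-0.0055 -0.0365 0" --pt "-0.0055 -0.0365 0" --pt "-0.0055 -0.0365 0" --twist '[-3,-5.5,-5.5,-5.5,-5.5,-5.5,-5.5,-5.5]'

```text
clock: 9.25
tool_pos: [0.5726, -0.054, 0.2189]
eef_rot: [0.653, -0.272, 0.271, -0.653]
contact_force: [1.2, 0.1, -1.7]
opening: 0.102
```

>>> carry_out --pt "-0.0055 -0.0365 0" --pt "-0.0055 -0.0365 0" --pt "-0.0055 -0.0365 0" --pt "-0.0055 -0.0365 0" --pt "-0.0055 -0.0365 0" --pt "-0.0055 -0.0365 0" --pt "-0.0015 -0.018 0" --pt "0 0 0" --twist '[-5.5,-5.5,-5.5,-5.5,-5.5,-5.5,-2.5,0]'

```text
clock: 10.25
tool_pos: [0.5386, -0.2905, 0.2191]
eef_rot: [0.54, -0.457, 0.457, -0.539]
contact_force: [0.2, -0.8, -1.2]
opening: 0.104
```

```bash
python3 st.py
```

```text
10.25 [ 0.5386 -0.2905  0.2191] yaw -80.51 op mm 9.2 [ 0.2 -0.8 -1.2]
```

>>> carry_out --pt "-0.001 -0.001 -0.01" --pt "0 0 -0.018" --pt "0 0 -0.018" --pt "0 0 -0.018" --pt "0 0 -0.014" --pt "0 0 -0.006" --pt "0 0 0" --twist '[0,0,0,0,0,0,0]'

```text
clock: 11.12
tool_pos: [0.5381, -0.2903, 0.1355]
eef_rot: [-0.54, 0.457, -0.456, 0.54]
contact_force: [0.1, -0.5, -0.9]
opening: 0.103
```

```bash
python3 look.py i1 265 105 80 90 296 160 80 90
python3 - <<'E'
from h import *
a=np.radians(9.7);o=np.array([.527,-.2145,0]);X=np.array([np.cos(a),np.sin(a),0]);Y=np.array([-X[1],X[0],0])
for n in("side","top"):
  print(n,[proj(n,o+X*sx*.062+Y*(-.078+sy*.011)+[0,0,.052]).round(1).tolist() for sx in(-1,1) for sy in (-1,1)])
  print(n,"plate bottom exp",[proj(n,o+X*sx*.055+Y*(-.078+.0045)+[0,0,.075]).round(1).tolist() for sx in(-1,1)])
E
```

```text
11.22 [ 0.5385 -0.2908  0.1363] yaw -80.44 op mm 8.9 [ 0.6 -0.5 -2.1]
side [[331.5, 151.2], [329.9, 154.0], [299.0, 144.1], [297.2, 146.7]]
side plate bottom exp [[329.3, 147.2], [300.0, 140.8]]
top [[377.1, 221.0], [370.1, 222.6], [365.0, 182.2], [358.1, 183.8]]
top plate bottom exp [[373.8, 218.6], [362.9, 183.5]]
```

View pics/i1.png

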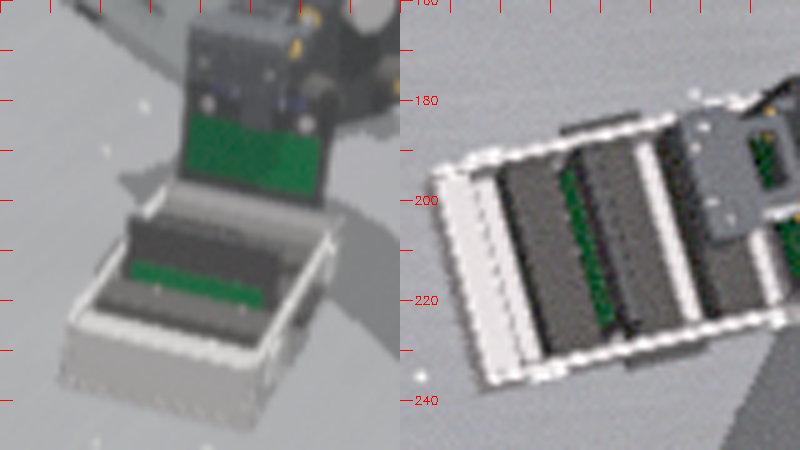

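Side view: the plate's bottom corners at (301,140.6) and (329.4,146.4) are within 1 px of the predicted (300,140.8) and (329.3,147.2). In the first top picture the cell's edges lie about 0.8 px further towards -y than predicted, so I'll shift y by −1.5 mm and go down slowly.

>>> carry_out --pt "0 -0.0015 -0.006" --pt "0 0 -0.008" --pt "0 0 -0.008" --pt "0 0 -0.008" --pt "0 0 -0.008" --pt "0 0 -0.008" --pt "0 0 -0.006" --pt "0 0 -0.004" --twist '[0,0,0,0,0,0,0,0]'

```text
clock: 12.22
tool_pos: [0.538, -0.2922, 0.0793]
eef_rot: [0.54, -0.457, 0.457, -0.54]
contact_force: [-0.6, -0.7, -1.4]
opening: 0.103
```

>>> carry_out --pt "0 0 -0.002" --pt "0 0 -0.002" --pt "0 0 -0.002" --pt "0 0 -0.001" --pt "0 0 0" --twist '[0,0,0,0,0]'

```text
clock: 12.85
tool_pos: [0.538, -0.2923, 0.0727]
eef_rot: [0.54, -0.457, 0.457, -0.54]
contact_force: [0.7, 0.0, -0.3]
opening: 0.102
```

>>> carry_out --pt "0 0 -0.001" --pt "0 0 0" --twist '[0,0]'

```text
clock: 13.1
tool_pos: [0.5381, -0.2922, 0.0717]
eef_rot: [0.54, -0.457, 0.457, -0.54]
contact_force: [-0.0, 1.0, -2.0]
opening: 0.102
```

```bash
python3 st.py
```

```text
13.1 [ 0.5381 -0.2922  0.0717] yaw -80.45 op mm 9.0 [-0.  1. -2.]
```

>>> carry_out --pt "0 0 -0.001" --pt "0 0 0" --pt "0 0 -0.001" --pt "0 0 0" --twist '[0,0,0,0]'

```text
clock: 13.6
tool_pos: [0.538, -0.2922, 0.0697]
eef_rot: [0.54, -0.457, 0.457, -0.54]
contact_force: [-0.9, 0.2, -0.8]
opening: 0.103
```

>>> carry_out --pt "0 0 -0.001" --pt "0 0 0" --twist '[0,0]'

```text
clock: 13.85
tool_pos: [0.538, -0.2922, 0.0687]
eef_rot: [0.54, -0.457, 0.457, -0.54]
contact_force: [0.3, -0.3, -1.3]
opening: 0.103
```

>>> carry_out --pt "0 0 -0.001" --pt "0 0 0" --twist '[0,0]'

```text
clock: 14.1
tool_pos: [0.5382, -0.2923, 0.0678]
eef_rot: [-0.54, 0.457, -0.457, 0.54]
contact_force: [0.7, 0.0, -1.4]
opening: 0.105
```

>>> carry_out --pt "0 0 -0.001" --pt "0 0 0" --twist '[0,0]'

```text
clock: 14.35
tool_pos: [0.5383, -0.2924, 0.0676]
eef_rot: [-0.54, 0.456, -0.457, 0.54]
contact_force: [-0.2, 1.3, 3.4]
opening: 0.102
```

>>> carry_out --pt "0 0 -0.001" --pt "0 0 0" --twist '[0,0]'

```text
clock: 14.6
tool_pos: [0.5385, -0.2924, 0.0668]
eef_rot: [-0.54, 0.456, -0.457, 0.54]
contact_force: [-0.4, 0.7, 6.6]
opening: 0.1
```

```bash
python3 look.py i2 265 105 80 90 296 160 80 90
```

```text
14.7 [ 0.5385 -0.2924  0.0668] yaw -80.45 op mm 8.9 [-1.8  0.6  6.7]
```

View pics/i2.png

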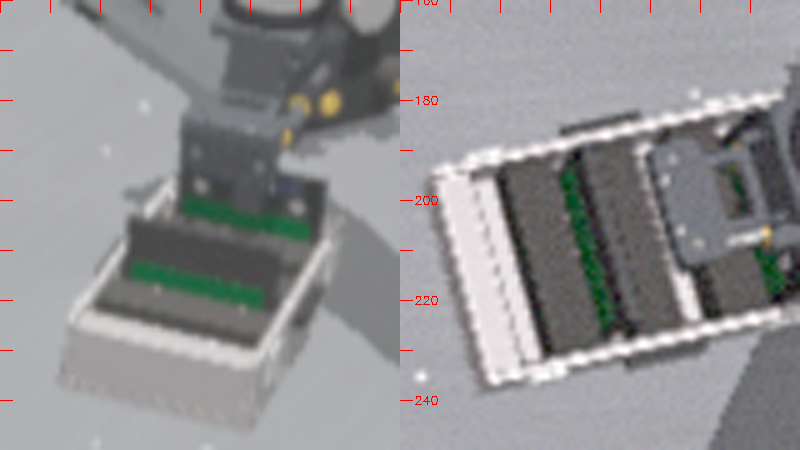

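The filter is on the floor: contact came at TCP z 0.0677 with the side view showing it deep in cell 0. Ease off, then open slowly.

>>> carry_out --pt "0 0 0.001" --pt "0 0 0" --twist '[0,0]' --newtons 3

```text
clock: 14.95
tool_pos: [0.538, -0.2923, 0.0668]
eef_rot: [0.54, -0.457, 0.457, -0.54]
contact_force: [-0.8, 0.2, 2.2]
opening: 0.102
```

>>> carry_out --pt "0 0 0" --pt "0 0 0" --pt "0 0 0" --twist '[0,0,0]' --grip 0.013

```text
clock: 15.32
tool_pos: [0.5381, -0.2922, 0.0667]
eef_rot: [0.54, -0.457, 0.457, -0.54]
contact_force: [0.4, 0.0, -0.1]
opening: 0.147
```

>>> carry_out --pt "0 0 0" --pt "0 0 0" --pt "0 0 0" --twist '[0,0,0]' --grip 0.024

```text
clock: 15.7
tool_pos: [0.538, -0.2923, 0.0667]
eef_rot: [0.54, -0.457, 0.457, -0.54]
contact_force: [0.6, 0.1, -0.2]
opening: 0.273
```

```bash
python3 look.py o1 265 105 80 90 296 160 80 90
```

```text
15.8 [ 0.5381 -0.2923  0.0667] yaw -80.45 op mm 23.6 [-0.1  0.4 -0.1]
```

View pics/o1.png

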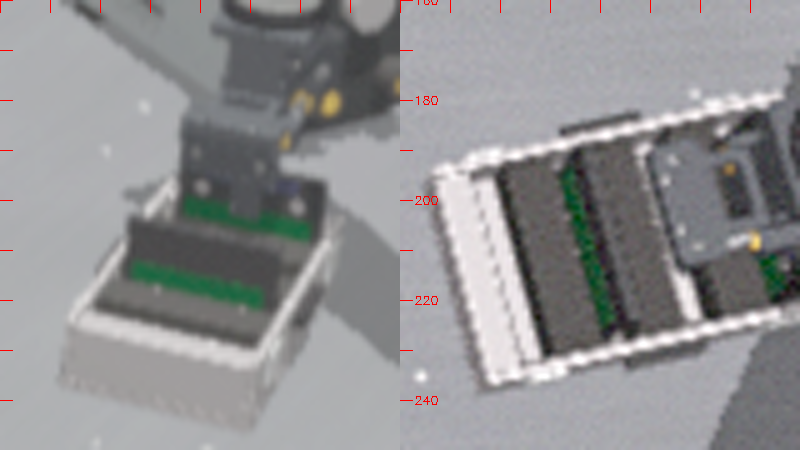

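It stands upright, free of the fingers, with force about 0. Lift off and return for the middle filter.

>>> carry_out --pt "0 0 0.004" --pt "0 0 0.01" --pt "0 0 0.015" --pt "0 0 0.02" --pt "0 0 0.025" --pt "0 0 0.03" --pt "0 0 0.03" --pt "0 0 0" --twist '[0,0,0,0,0,0,0,0]'

```text
clock: 16.8
tool_pos: [0.5398, -0.2931, 0.2042]
eef_rot: [-0.539, 0.454, -0.459, 0.54]
contact_force: [-0.4, 0.3, 1.1]
opening: 0.269
```

>>> carry_out --pt "-0.0015 0.037 0" --pt "-0.0015 0.037 0" --pt "-0.0015 0.037 0" --pt "-0.0015 0.037 0" --pt "-0.0015 0.037 0" --pt "-0.0015 0.037 0" --pt "-0.0015 0.037 0" --pt "-0.0015 0.037 0" --twist '[5.5,5.5,5.5,5.5,5.5,5.5,5.5,5.5]' --grip 0.04 --newtons 5

```text
clock: 17.8
tool_pos: [0.5254, 0.0048, 0.2004]
eef_rot: [0.672, -0.22, 0.22, -0.672]
contact_force: [0.7, 0.2, -1.1]
opening: 0.458
```

>>> carry_out --pt "-0.0015 0.037 0" --pt "-0.0015 0.037 0" --pt "-0.0015 0.037 0" --pt "-0.0015 0.037 0" --pt "-0.0015 0.037 0" --pt "-0.0015 0.037 0" --pt "0 0 0" --pt "0 0 0" --twist '[5.5,5.5,5.5,5.5,5.5,5.5,0,0]'

```text
clock: 18.8
tool_pos: [0.5168, 0.2244, 0.2002]
eef_rot: [0.707, -0.022, 0.021, -0.706]
contact_force: [0.1, 0.3, 0.3]
opening: 0.453
```

```bash
python3 st.py; python3 - <<'E'
from h import *
t=snapshot("top");a=cv2.imread("pics/top0.png")[:,:,::-1]
# cast the case area: unchanged packed filter? diff by column region
d=np.abs(t.astype(int)-a).max(2)[170:245,296:392]>60
ys,xs=np.nonzero(d);print(len(xs),(xs.min()+296,xs.max()+296,ys.min()+170,ys.max()+170) if len(xs) else 0)
g=((t[:,:,1].astype(int)-t[:,:,0])>20).astype(np.uint8);g[:170]=0;g[245:]=0
n,_,st,c=cv2.connectedComponentsWithStats(g)
for i in range(1,n):
    if st[i][4]>20: print(st[i],c[i].round(1))
E
```

```text
18.8 [0.5168 0.2244 0.2002] yaw -3.52 op mm 39.9 [0.1 0.3 0.3]
1135 (np.int64(296), np.int64(379), np.int64(181), np.int64(244))
[362 188  11  30  93] [366.7 203.1]
[329 195  10  30  73] [333.2 209.8]
```

>>> carry_out --pt "0.001 0.004 -0.02" --pt "0 0 -0.025" --pt "0 0 -0.025" --pt "0 0 -0.015" --pt "0 0 -0.01" --pt "0 0 -0.01" --pt "0 0 -0.01" --pt "0 0 -0.005" --twist '[0,0,0,0,0,0,0,0]'

```text
clock: 19.85
tool_pos: [0.518, 0.2297, 0.0803]
eef_rot: [0.707, -0.021, 0.021, -0.707]
contact_force: [-0.0, 0.5, 1.2]
opening: 0.456
```

>>> carry_out --pt "0.003 0 0" --pt "0.003 0 0" --pt "0.003 0 0" --pt "0.003 0 0" --pt "0.003 -0.001 0" --pt "0.003 0 0" --pt "0.003 0 0" --pt "0.003 0 0" --twist '[0,0,0,0,0,0,0,0]'

```text
clock: 20.85
tool_pos: [0.5423, 0.2287, 0.0807]
eef_rot: [-0.707, 0.021, -0.021, 0.707]
contact_force: [-0.6, 0.3, -0.1]
opening: 0.458
```

>>> carry_out --pt "0.004 0 0" --pt "0.004 0 0" --pt "0.004 0 0" --pt "0.004 0 0" --pt "0.004 -0.001 0" --pt "0.004 0 0" --pt "0.002 0 0" --pt "0 0 0" --twist '[0,0,0,0,0,0,0,0]'

```text
clock: 21.85
tool_pos: [0.5682, 0.2277, 0.0807]
eef_rot: [-0.707, 0.021, -0.021, 0.707]
contact_force: [-0.8, 0.7, -0.3]
opening: 0.458
```

```bash
python3 st.py;python3 - <<'E'
from h import *
t=snapshot("top");s=snapshot("side");a=cv2.imread("pics/raw_s_p1.png")[:,:,::-1]
def G(s):
    g=((s[:,:,1].astype(int)-s[:,:,0])>18)&(s[:,:,1].astype(int)-s[:,:,2]>12);g=g.astype(np.uint8);g[:185]=0;g[260:]=0;g[:,:185]=0;g[:,275:]=0
    n,_,st,c=cv2.connectedComponentsWithStats(g)
    for i in range(1,n):
        if st[i][4]>15: print(st[i],c[i].round(1))
G(a);print();G(s)
E
```

```text
21.85 [0.5682 0.2277 0.0807] yaw -3.46 op mm 40.3 [-0.8  0.7 -0.3]
[202 199  22  27 243] [211.9 213.1]

[220 207  22  26 231] [229.4 220.5]
```

The green face shows as in the first pick (231 px² against 243), so the plate is up against the finger. Same closing sequence.

>>> carry_out --pt "-0.002 0 0" --pt "-0.003 0 0" --pt "-0.002 0 0" --twist '[0,0,0]' --grip 0.025

```text
clock: 22.32
tool_pos: [0.5607, 0.2278, 0.0808]
eef_rot: [0.707, -0.021, 0.021, -0.707]
contact_force: [-1.0, 0.5, 0.1]
opening: 0.28
```

>>> carry_out --pt "-0.002 0 0" --pt "-0.002 0 0" --pt "-0.001 0 0" --twist '[0,0,0]' --grip 0.015

```text
clock: 22.7
tool_pos: [0.5559, 0.2278, 0.0807]
eef_rot: [0.707, -0.021, 0.021, -0.707]
contact_force: [-0.3, -0.1, 0.1]
opening: 0.167
```

>>> carry_out --pt "0 0 0" --pt "0 0 0" --pt "0 0 0" --pt "0 0 0" --twist '[0,0,0,0]' --grip 0.006

```text
clock: 23.2
tool_pos: [0.556, 0.2278, 0.0807]
eef_rot: [-0.707, 0.021, -0.021, 0.707]
contact_force: [-1.0, 0.1, 1.5]
opening: 0.103
```

```bash
python3 st.py
```

```text
23.2 [0.556  0.2278 0.0807] yaw -3.45 op mm 9.1 [-1.   0.1  1.5]
```

>>> carry_out --pt "0 0 0.003" --pt "0 0 0.007" --pt "0 0 0.015" --pt "0 0 0.02" --pt "0 0 0.025" --pt "0 0 0.03" --pt "0 0 0.025" --pt "0 0 0.015" --twist '[0,0,0,0,0,0,0,0]'

```text
clock: 24.2
tool_pos: [0.5566, 0.228, 0.223]
eef_rot: [-0.706, 0.02, -0.022, 0.707]
contact_force: [0.7, 0.1, -2.4]
opening: 0.1
```

```bash
python3 st.py;python3 - <<'E'
from h import *
s=snapshot("side");a=cv2.imread("pics/raw_s_l1.png")[:,:,::-1]
def G(s,c):
    p=proj("side",np.array(c))
    g=((s[:,:,1].astype(int)-s[:,:,0])>18)&(s[:,:,1].astype(int)-s[:,:,2]>12);g=g.astype(np.uint8)
    u,v=p.astype(int);m=np.zeros_like(g);m[v-30:v+40,u-25:u+30]=1
    n,_,st,cc=cv2.connectedComponentsWithStats(g*m)
    i=1+np.argmax(st[1:,4]);print(p.round(1),st[i],(cc[i]-p).round(1),st[i][:2]-p)
G(a,[.6186,.2234,.2222]);G(s,get_state()["tool_pos"])
a=np.radians(9.7);o=np.array([.527,-.2165,0]);X=np.array([np.cos(a),np.sin(a),0]);Y=np.array([-X[1],X[0],0])
print([((proj("top",o+X*sx*.062+Y*(.078+sy*.011)+[0,0,.052])-[298,172])*5).round(0).tolist() for sx in(-1,1) for sy in (-1,1)])
t=cv2.imread("pics/top0.png",0);print(t[210,300:325])
print([(z,proj("top",o+Y*(.078+sy*.011)-X*.02+[0,0,z]).round(1)) for sy in(-1,1) for z in(.052,.008)])
E
```

```text
24.2 [0.5566 0.228  0.223 ] yaw -3.45 op mm 8.8 [ 0.7  0.1 -2.4]
[211.7 163. ] [201 159  23  27 297] [0.3 9.2] [-10.70714313  -3.96916011]
[228.8 169.9] [220 166  22  27 293] [1.3 9.4] [-8.82455215 -3.88557781]
[[149.0, 303.0], [113.0, 312.0], [93.0, 107.0], [59.0, 115.0]]
[139 129 133 124  89  79 148 221 213 211 211 215 207 185 147 211 210 201
 131  25   1  37  52  50  49]
[(0.052, array([323.9, 219.1])), (0.008, array([321.3, 221.6])), (0.052, array([316.9, 220.8])), (0.008, array([314.5, 223.2]))]
```

>>> carry_out --pt "-0.002 -0.015 0" --pt "-0.0035 -0.031 0" --pt "-0.0035 -0.031 0" --pt "-0.0035 -0.031 0" --pt "-0.0035 -0.031 0" --pt "-0.0035 -0.031 0" --pt "-0.0035 -0.031 0" --pt "-0.0035 -0.031 0" --twist '[-3,-6.4,-6.4,-6.4,-6.4,-6.4,-6.4,-6.4]'

```text
clock: 25.25
tool_pos: [0.528, -0.0067, 0.2196]
eef_rot: [0.637, -0.309, 0.307, -0.636]
contact_force: [-0.3, 0.3, -1.4]
opening: 0.101
```

>>> carry_out --pt "-0.0035 -0.031 0" --pt "-0.0035 -0.031 0" --pt "-0.0035 -0.031 0" --pt "-0.0035 -0.031 0" --pt "-0.001 -0.012 0" --pt "0 0 0" --pt "0 0 0" --pt "0 0 0" --twist '[-6.4,-6.4,-6.4,-6.4,-3.5,0,0,0]'

```text
clock: 26.25
tool_pos: [0.5148, -0.1388, 0.2207]
eef_rot: [-0.541, 0.456, -0.455, 0.541]
contact_force: [-0.3, -0.7, -1.4]
opening: 0.102
```

```bash
python3 st.py
```

```text
26.25 [ 0.5148 -0.1388  0.2207] yaw -80.19 op mm 9.0 [-0.3 -0.7 -1.4]
```

>>> carry_out --pt "0 -0.001 -0.01" --pt "0 0 -0.018" --pt "0 0 -0.018" --pt "0 0 -0.018" --pt "0 0 -0.014" --pt "0 0 -0.006" --pt "0 0 0" --twist '[0,0,0,0,0,0,0]'

```text
clock: 27.12
tool_pos: [0.5145, -0.1412, 0.1365]
eef_rot: [0.54, -0.456, 0.456, -0.54]
contact_force: [0.3, -0.4, -0.6]
opening: 0.101
```

```bash
python3 look.py j1 255 115 80 90 296 160 80 90
python3 - <<'E'
from h import *
a=np.radians(9.7);o=np.array([.527,-.2165,0]);X=np.array([np.cos(a),np.sin(a),0]);Y=np.array([-X[1],X[0],0])
print("slot",[proj("side",o+X*sx*.062+Y*(.078+sy*.011)+[0,0,.052]).round(1).tolist() for sx in(-1,1) for sy in (-1,1)])
print("plate bottom exp +y face",[proj("side",o+X*sx*.055+Y*(.078+.0045)+[0,0,.076]).round(1).tolist() for sx in(-1,1)])
print("packed top upright, -y and +y edges",[proj("top",o+Y*(.026+sy*.0045)+[0,0,.098]).round(1).tolist() for sy in(-1,1)])
t=cv2.imread("pics/top0.png");r=207;print([int(x) for x in t[r,322:350].max(1)])
E
```

```text
27.23 [ 0.515  -0.1413  0.1372] yaw -80.35 op mm 8.7 [ 0.2  0.3 -1.4]
slot [[319.7, 171.9], [317.8, 175.1], [285.2, 163.7], [283.0, 166.8]]
plate bottom exp +y face [[317.1, 167.6], [286.0, 160.3]]
packed top upright, -y and +y edges [[340.1, 206.3], [337.1, 207.0]]
[43, 53, 54, 51, 49, 54, 53, 54, 45, 33, 36, 42, 38, 26, 23, 40, 57, 47, 38, 54, 56, 51, 52, 51, 48, 77, 163, 222]
```

View pics/j1.png

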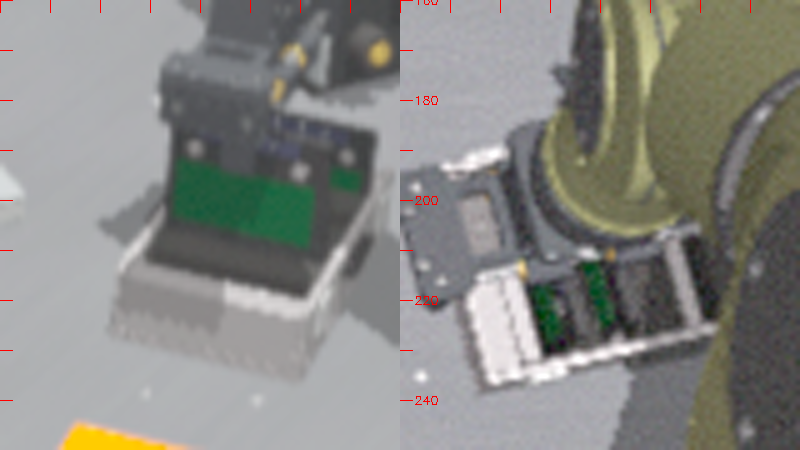

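Side view: plate bottom corners at about (288,159.5) and (318,165.5), where (286,160.3) and (317.1,167.6) were expected. I'll check that against the top view numerically before lowering.

```bash
python3 - <<'E'
from h import *
s=get_state();c=s["tool_pos"];M=R.from_quat(s["eef_rot"]).as_matrix();ny=-M[:,0];nz=M[:,2]
a=np.radians(9.7);o=np.array([.527,-.2165,0]);X=np.array([np.cos(a),np.sin(a),0]);Y=np.array([-X[1],X[0],0])
f=lambda n,p:proj(n,p).round(1).tolist()
print("plate from TCP, bottom +y edge: side",[f("side",c+ny*.0045+nz*k+[0,0,-.060]) for k in(-.055,.055)],"top",[f("top",c+ny*.0045+nz*k+[0,0,-.060]) for k in(-.055,-.03)])
t=cv2.imread("pics/raw_t_j1.png")
for r in (220,224,227): print(r,[int(v) for v in t[r,312:345].max(1)])
t0=cv2.imread("pics/top0.png")
for r in (220,224,227): print(r,[int(v) for v in t0[r,305:345].max(1)])
for r,k in ((220,-.02),(224,-.032),(227,-.041)): print("slot edges z.052",[f("top",o+X*k+Y*(.078+q*.011)+[0,0,.052]) for q in(1,-1)])
E
```

```text
plate from TCP, bottom +y edge: side [[317.0, 167.0], [286.0, 159.7]] top [[324.2, 230.0], [321.9, 221.7]]
220 [217, 218, 217, 224, 210, 160, 219, 225, 201, 111, 14, 23, 28, 34, 42, 63, 53, 36, 55, 58, 52, 26, 20, 29, 36, 41, 30, 20, 30, 48, 62, 49, 53]
224 [223, 215, 219, 219, 223, 206, 153, 219, 225, 203, 106, 23, 27, 32, 37, 39, 24, 25, 25, 54, 60, 50, 40, 47, 34, 26, 23, 19, 11, 21, 27, 26, 40]
227 [229, 222, 218, 216, 223, 215, 189, 162, 217, 224, 202, 81, 13, 28, 32, 20, 25, 19, 19, 25, 30, 41, 50, 48, 30, 23, 72, 107, 92, 36, 38, 63, 68]
220 [135, 111, 99, 86, 155, 236, 220, 218, 218, 221, 217, 210, 160, 217, 220, 206, 99, 29, 22, 46, 52, 52, 54, 56, 49, 54, 46, 53, 46, 40, 35, 35, 40, 26, 25, 34, 54, 53, 60, 55]
224 [136, 136, 103, 81, 79, 151, 233, 221, 218, 218, 219, 222, 207, 154, 217, 226, 209, 109, 20, 21, 38, 59, 51, 53, 52, 50, 52, 50, 55, 54, 44, 34, 34, 21, 12, 11, 21, 23, 27, 42]
227 [140, 146, 136, 104, 86, 77, 152, 221, 218, 221, 222, 219, 220, 187, 162, 220, 230, 199, 77, 9, 26, 41, 55, 56, 54, 52, 44, 53, 54, 55, 47, 33, 21, 71, 116, 91, 27, 45, 95, 144]
slot edges z.052 [[316.9, 220.8], [323.9, 219.1]]
slot edges z.052 [[317.9, 224.6], [325.0, 223.0]]
slot edges z.052 [[318.7, 227.5], [325.8, 225.9]]
```

The slot edges (317–324 at row 220) match the prediction and the plate agrees with the TCP. Lower.

>>> carry_out --pt "0 0 -0.006" --pt "0 0 -0.008" --pt "0 0 -0.008" --pt "0 0 -0.008" --pt "0 0 -0.008" --pt "0 0 -0.008" --pt "0 0 -0.006" --pt "0 0 -0.004" --twist '[0,0,0,0,0,0,0,0]'

```text
clock: 28.22
tool_pos: [0.5181, -0.1409, 0.0811]
eef_rot: [-0.539, 0.454, -0.458, 0.542]
contact_force: [4.4, 1.5, 6.7]
opening: 0.101
```

>>> carry_out --pt "0 0 -0.002" --pt "0 0 -0.002" --pt "0 0 -0.002" --pt "0 0 -0.001" --pt "0 0 -0.001" --pt "0 0 0" --twist '[0,0,0,0,0,0]'

```text
clock: 28.98
tool_pos: [0.5149, -0.1415, 0.0731]
eef_rot: [-0.54, 0.456, -0.457, 0.54]
contact_force: [0.3, 0.3, 7.2]
opening: 0.102
```

>>> carry_out --pt "0 0 -0.001" --pt "0 0 0" --pt "0 0 -0.001" --pt "0 0 0" --twist '[0,0,0,0]'

```text
clock: 29.48
tool_pos: [0.5147, -0.1415, 0.071]
eef_rot: [0.54, -0.456, 0.456, -0.54]
contact_force: [-0.2, 0.1, 6.8]
opening: 0.104
```

```bash
python3 st.py
```

```text
29.48 [ 0.5147 -0.1415  0.071 ] yaw -80.35 op mm 9.2 [-0.2  0.1  6.8]
```

Contact of about 7 N came early, at TCP z around 0.08. I'll stop and measure whether the plate has slipped in the fingers, using the upper border of the glass in the side view before and now.

```bash
python3 - <<'E'
from h import *
s=get_state();M=R.from_quat(s["eef_rot"]).as_matrix()
im=snapshot("side")[:,:,::-1];cv2.imwrite("pics/raw_s_k1.png",im);cv2.imwrite("pics/raw_t_k1.png",snapshot("top")[:,:,::-1])
def an(img,c,lab):
    g=(img[:,:,1].astype(int)-img[:,:,2]>18)
    ny=-M[:,0];nz=M[:,2];print(lab,c)
    for u in range(284,326,3):
        col=np.nonzero(g[130:200,u])[0]+130
        if len(col)<2: continue
        out=[]
        for v in (col.min()-.5,col.max()+.5):
            e,d=ray("side",(u,v));p=e+d*(ny@(c+ny*.0045-e))/(ny@d);out+=[round(float((p-c)@nz)*1e3,1),round((p-c)[2]*1e3,1)]
        print(u,len(col),col.min(),col.max(),out)
an(cv2.imread("pics/raw_s_j1.png"),np.array([.515,-.1413,.1372]),"before")
an(im,s["tool_pos"],"now")
E
```

```text
before [ 0.515  -0.1413  0.1372]
290 11 147 157 [44.5, np.float64(-6.0), 41.4, np.float64(-47.9)]
293 12 147 158 [34.1, np.float64(-3.5), 30.6, np.float64(-49.1)]
296 12 148 159 [23.5, np.float64(-4.7), 19.8, np.float64(-50.2)]
299 12 149 160 [12.9, np.float64(-5.9), 9.1, np.float64(-51.4)]
302 11 150 160 [2.4, np.float64(-7.2), -1.3, np.float64(-48.7)]
305 12 150 161 [-7.8, np.float64(-4.6), -12.0, np.float64(-49.9)]
308 12 151 162 [-18.3, np.float64(-5.9), -22.6, np.float64(-51.0)]
311 13 151 163 [-28.4, np.float64(-3.4), -33.2, np.float64(-52.2)]
314 12 152 163 [-38.8, np.float64(-4.6), -43.4, np.float64(-49.5)]
317 6 153 158 [-49.2, np.float64(-5.8), -51.5, np.float64(-28.1)]
323 4 149 152 [-67.3, np.float64(13.7), -69.0, np.float64(-0.8)]
now [ 0.51465064 -0.14154099  0.07103071]
290 4 164 167 [40.1, np.float64(-5.1), 39.0, np.float64(-20.9)]
293 6 163 168 [29.8, np.float64(1.5), 28.0, np.float64(-22.0)]
296 7 162 168 [19.6, np.float64(8.1), 17.4, np.float64(-19.2)]
299 4 167 170 [7.5, np.float64(-8.6), 6.2, np.float64(-24.3)]
302 4 167 170 [-2.9, np.float64(-5.8), -4.3, np.float64(-21.4)]
305 10 162 171 [-11.5, np.float64(16.2), -15.1, np.float64(-22.5)]
308 13 159 171 [-20.7, np.float64(30.3), -25.5, np.float64(-19.7)]
311 13 158 170 [-30.5, np.float64(36.6), -35.4, np.float64(-13.1)]
314 10 148 170 [-36.9, np.float64(76.2), -45.7, np.float64(-10.3)]
317 4 147 150 [-46.4, np.float64(82.3), -48.0, np.float64(67.7)]
320 4 148 151 [-56.7, np.float64(81.0), -58.3, np.float64(66.5)]
323 4 149 152 [-66.9, np.float64(79.8), -68.5, np.float64(65.2)]
```

The glass border now slopes by about 30°: the plate's -x end caught the case rim and the plate pivoted in the light pinch, at under 8 N. Lift straight out and measure the tilt.

>>> carry_out --pt "0 0 0.004" --pt "0 0 0.008" --pt "0 0 0.015" --pt "0 0 0.02" --pt "0 0 0.025" --pt "0 0 0.03" --pt "0 0 0.03" --pt "0 0 0" --twist '[0,0,0,0,0,0,0,0]'

```text
clock: 30.58
tool_pos: [0.5158, -0.1417, 0.2053]
eef_rot: [-0.539, 0.455, -0.458, 0.541]
contact_force: [-0.9, 0.3, -2.0]
opening: 0.103
```

```bash
cat > tilt.py <<'E'
from h import *
def run():
    s=get_state();c=s["tool_pos"];M=R.from_quat(s["eef_rot"]).as_matrix();ny=-M[:,0];nz=M[:,2]
    if ny[1]<0: ny,nz=-ny,-nz
    im=snapshot("side")[:,:,::-1];cv2.imwrite("pics/raw_s_%d.png"%(s["clock"]*100),im)
    # resample the plate's plane (1 px = 0.5 mm), k along nz -> right, up -> up
    K,Z=np.meshgrid(np.arange(-90,90,.5),np.arange(60,-110,-.5))
    P=c+ny*.0045+K[...,None]*1e-3*nz+Z[...,None]*1e-3*np.array([0,0,1])
    q=proj("side",P.reshape(-1,3)).astype(np.float32).reshape(K.shape+(2,))
    w=cv2.remap(im,q[...,0],q[...,1],cv2.INTER_LINEAR)
    g=((w[:,:,1].astype(int)-w[:,:,2])>15).astype(np.uint8)
    n,l,st,cc=cv2.connectedComponentsWithStats(g);i=1+np.argmax(st[1:,4])
    cs=max(cv2.findContours((l==i).astype(np.uint8),0,2)[0],key=cv2.contourArea)
    b=cv2.boxPoints(cv2.minAreaRect(cs))
    print("green rect (k,z) mm",[(round(x/2-90,1),round(60-y/2,1)) for x,y in b],"area mm2",st[i][4]/4)
    cv2.imwrite("pics/plane.png",w)
run()
import st
E
python3 tilt.py
```

```text
green rect (k,z) mm [(np.float32(-55.5), np.float32(-4.7)), (np.float32(-32.8), np.float32(37.1)), (np.float32(54.0), np.float32(-10.3)), (np.float32(31.3), np.float32(-52.0))] area mm2 3992.75
30.62 [ 0.5148 -0.1414  0.2038] yaw -80.36 op mm 9.0 [ 0.1  0.2 -1.7]
```

```bash
python3 - <<'E'
from h import *
for uv in ((273,240),(265,212),(303,195),(313,237)): print(uv,onz("top",uv,0).round(3))
print(proj("top",np.array([[.46,-.03,0],[.60,-.0,0],[.46,.01,0.],[.6,.04,0]])).round(0))
t=cv2.imread("pics/top0.png",0);p=proj("top",np.array([[x,y,0] for x in np.arange(.44,.6,.01) for y in np.arange(-.06,.02,.01)])).round().astype(int)
v=t[p[:,1],p[:,0]];print(v.min(),v.max())
E
```

```text
(273, 240) [0.449 0.    0.   ]
(265, 212) [0.538 0.019 0.   ]
(303, 195) [ 0.586 -0.106  0.   ]
(313, 237) [ 0.45  -0.125  0.   ]
[[282. 236.]
 [270. 193.]
 [270. 237.]
 [257. 193.]]
125 254
```

>>> carry_out --pt "0 0.015 0" --pt "0 0.03 0" --pt "0 0.03 0" --pt "0 0.03 0" --pt "0 0.015 0" --pt "0 0 0" --twist '[0,0,0,0,0,0]'

```text
clock: 31.38
tool_pos: [0.5141, -0.0199, 0.2022]
eef_rot: [0.541, -0.456, 0.455, -0.541]
contact_force: [-0.5, -0.6, -1.7]
opening: 0.103
```

>>> carry_out --pt "0 -0.01 -0.01" --pt "0 -0.01 -0.02" --pt "0 0 -0.025" --pt "0 0 -0.025" --pt "0 0 -0.025" --pt "0 0 -0.018" --pt "0 0 -0.007" --pt "0 0 0" --twist '[0,0,0,0,0,0,0,0]'

```text
clock: 32.38
tool_pos: [0.5142, -0.0426, 0.0723]
eef_rot: [0.54, -0.457, 0.457, -0.539]
contact_force: [0.1, -1.3, -0.5]
opening: 0.103
```

>>> carry_out --pt "0 0 -0.002" --pt "0 0 -0.002" --pt "0 0 -0.002" --pt "0 0 -0.002" --pt "0 0 -0.002" --pt "0 0 0" --twist '[0,0,0,0,0,0]'

```text
clock: 33.12
tool_pos: [0.5143, -0.0413, 0.0628]
eef_rot: [0.54, -0.456, 0.456, -0.54]
contact_force: [-1.1, -0.3, 1.4]
opening: 0.1
```

```bash
python3 tilt.py
```

```text
green rect (k,z) mm [(np.float32(-56.1), np.float32(-4.3)), (np.float32(-32.7), np.float32(37.8)), (np.float32(54.0), np.float32(-10.1)), (np.float32(30.7), np.float32(-52.3))] area mm2 3956.25
33.17 [ 0.5143 -0.0413  0.0629] yaw -80.35 op mm 9.1 [-1.   0.9  3.4]
```

Contact at the predicted height (0.063). Press on slowly and watch the tilt.

>>> carry_out --pt "0 0 -0.002" --pt "0 0 -0.002" --pt "0 0 -0.002" --pt "0 0 -0.002" --pt "0 0 0" --twist '[0,0,0,0,0]' --newtons 4

```text
clock: 33.8
tool_pos: [0.5135, -0.0414, 0.0547]
eef_rot: [0.541, -0.457, 0.456, -0.54]
contact_force: [-2.5, -0.5, 4.3]
opening: 0.101
```

```bash
python3 tilt.py
```

```text
green rect (k,z) mm [(np.float32(-58.5), np.float32(-3.1)), (np.float32(-38.3), np.float32(40.6)), (np.float32(51.3), np.float32(-0.7)), (np.float32(31.1), np.float32(-44.5))] area mm2 3811.5
33.85 [ 0.5136 -0.0414  0.0547] yaw -80.36 op mm 9.1 [-3.7 -0.6  4. ]
```

Straight pressing is fought by bench friction (Fx −3.7 N) and slides the plate. Instead I'll swing the hand around the grounded corner, along -k and down, so the plate turns in the pads.

>>> carry_out --pt "-0.004 -0.0007 -0.0018" --pt "-0.004 -0.0007 -0.002" --pt "-0.004 -0.0006 -0.002" --pt "-0.0035 -0.0006 -0.0024" --pt "0 0 0" --twist '[0,0,0,0,0]' --newtons 3

```text
clock: 34.48
tool_pos: [0.4985, -0.044, 0.0462]
eef_rot: [0.541, -0.456, 0.456, -0.54]
contact_force: [1.2, 0.2, -0.5]
opening: 0.104
```

```bash
python3 tilt.py
```

```text
green rect (k,z) mm [(np.float32(-53.3), np.float32(-15.0)), (np.float32(-42.8), np.float32(32.5)), (np.float32(53.0), np.float32(11.2)), (np.float32(42.5), np.float32(-36.3))] area mm2 3605.25
34.52 [ 0.4987 -0.0439  0.0463] yaw -80.35 op mm 9.2 [-0.1 -0.  -1.3]
```

>>> carry_out --pt "-0.0035 -0.0006 -0.0026" --pt "-0.0034 -0.0006 -0.0028" --pt "-0.0032 -0.0005 -0.003" --pt "-0.003 -0.0005 -0.003" --pt "0 0 0" --twist '[0,0,0,0,0]'

```text
clock: 35.15
tool_pos: [0.4855, -0.0462, 0.0349]
eef_rot: [0.541, -0.456, 0.456, -0.54]
contact_force: [-0.0, -0.0, -1.0]
opening: 0.102
```

```bash
python3 tilt.py
```

```text
green rect (k,z) mm [(np.float32(-44.5), np.float32(-24.5)), (np.float32(-44.5), np.float32(23.5)), (np.float32(53.5), np.float32(23.5)), (np.float32(53.5), np.float32(-24.5))] area mm2 3235.0
35.2 [ 0.4854 -0.0461  0.035 ] yaw -80.35 op mm 8.7 [ 0.  -0.3 -1.2]
```

Level again, with its middle at k=+4.5 mm and its bottom on the bench. Set it down, regrip 25 mm higher and centred, with the fingers only slightly open so it can't fall.

>>> carry_out --pt "0 0 -0.001" --pt "0 0 0" --twist '[0,0]'

```text
clock: 35.45
tool_pos: [0.4855, -0.0461, 0.0342]
eef_rot: [0.54, -0.456, 0.456, -0.54]
contact_force: [-1.7, 0.2, 2.5]
opening: 0.1
```

>>> carry_out --pt "0 0 0" --pt "0 0 0" --pt "0 0 0" --twist '[0,0,0]' --grip 0.013

```text
clock: 35.83
tool_pos: [0.4861, -0.0461, 0.0341]
eef_rot: [-0.54, 0.456, -0.456, 0.54]
contact_force: [-0.4, -0.3, 0.3]
opening: 0.145
```

>>> carry_out --pt "0.001 0 0.003" --pt "0.001 0 0.005" --pt "0.001 0.0005 0.005" --pt "0.001 0 0.005" --pt "0.0005 0 0.005" --pt "0 0 0.002" --pt "0 0 0" --twist '[0,0,0,0,0,0,0]'

```text
clock: 36.7
tool_pos: [0.4905, -0.0456, 0.0593]
eef_rot: [-0.54, 0.456, -0.456, 0.54]
contact_force: [-0.1, 0.1, -0.1]
opening: 0.147
```

>>> carry_out --pt "0 0 0" --pt "0 0 0" --pt "0 0 0" --twist '[0,0,0]' --grip 0.006 --newtons 5

```text
clock: 37.08
tool_pos: [0.4904, -0.0455, 0.0591]
eef_rot: [0.54, -0.456, 0.456, -0.54]
contact_force: [-0.5, -0.3, 1.7]
opening: 0.099
```

```bash
python3 tilt.py
```

```text
green rect (k,z) mm [(np.float32(-49.7), np.float32(-49.1)), (np.float32(-49.0), np.float32(0.9)), (np.float32(48.6), np.float32(-0.6)), (np.float32(47.9), np.float32(-50.5))] area mm2 4477.5
37.12 [ 0.4904 -0.0455  0.0591] yaw -80.35 op mm 8.8 [-0.3  0.2  0.7]
```

```bash
python3 - <<'E'
from h import *
def an(f,c,yaw,lo=-110):
    y=np.radians(yaw);ny=-np.array([np.cos(y),np.sin(y),0]);nz=np.array([-np.sin(y),np.cos(y),0])
    im=cv2.imread(f);K,Z=np.meshgrid(np.arange(-90,90,.5),np.arange(30,lo,-.5))
    P=np.array(c)+ny*.0045+K[...,None]*1e-3*nz+Z[...,None]*1e-3*np.array([0,0,1])
    q=proj("side",P.reshape(-1,3)).astype(np.float32).reshape(K.shape+(2,));w=cv2.remap(im,q[...,0],q[...,1],1)
    g=((w[:,:,1].astype(int)-w[:,:,2])>15).astype(np.uint8)
    n,l,st,cc=cv2.connectedComponentsWithStats(g);i=1+np.argmax(st[1:,4]);x,y,W,H,A=st[i]
    print(f,"k",x/2-90,(x+W)/2-90,"z",30-y/2,30-(y+H)/2,A/4, "centre k",(x+W/2)/2-90)
an("pics/raw_s_i1.png",[.5385,-.2908,.1363],-80.44)
an("pics/raw_s_j1.png",[.515,-.1413,.1372],-80.35)
an("pics/raw_s_l1.png",[.6186,.2234,.2222],-3.46+180-180)
# case x-wall positions at cell 3 / cell 0 from the first top picture, profile along the case's x through the cell
t=cv2.imread("pics/top0.png",0);a=np.radians(9.7);o=np.array([.527,-.2165,0]);X=np.array([np.cos(a),np.sin(a),0]);Y=np.array([-X[1],X[0],0])
for yy in (-.104,-.052,0,.052,.088,.104):
    k=np.arange(-.085,.086,.002);q=proj("top",o+Y*yy+k[:,None]*X+[0,0,.056]).astype(np.float32)
    v=cv2.remap(t,q[:,0].reshape(1,-1),q[:,1].reshape(1,-1),1)[0]
    print(yy,"lo",[int(x) for x in v[:18]],"hi",[int(x) for x in v[-18:]])
E
```

```text
pics/raw_s_i1.png k -46.0 52.0 z -1.5 -52.0 4492.0 centre k 3.0
pics/raw_s_j1.png k -52.0 46.0 z -3.0 -52.5 4516.25 centre k -3.0
pics/raw_s_l1.png k -46.5 52.5 z 0.5 -50.0 4404.25 centre k 3.0
-0.104 lo [129, 127, 128, 130, 132, 133, 131, 131, 129, 123, 151, 197, 202, 201, 199, 203, 207, 204] hi [208, 203, 203, 213, 212, 204, 164, 144, 179, 175, 146, 133, 126, 130, 132, 131, 131, 130]
-0.052 lo [133, 133, 134, 134, 130, 127, 126, 116, 105, 95, 161, 227, 246, 200, 122, 68, 46, 45] hi [50, 50, 48, 45, 43, 50, 67, 140, 216, 209, 183, 147, 133, 128, 134, 135, 134, 131]
0 lo [125, 129, 130, 128, 120, 97, 65, 51, 48, 62, 136, 199, 224, 173, 115, 65, 48, 46] hi [52, 51, 50, 48, 46, 48, 68, 144, 198, 225, 166, 106, 61, 64, 91, 115, 130, 135]
0.052 lo [131, 131, 131, 130, 127, 126, 128, 124, 105, 82, 133, 186, 221, 162, 102, 49, 48, 51] hi [50, 50, 47, 46, 46, 42, 52, 76, 156, 193, 172, 150, 133, 130, 129, 128, 135, 138]
0.088 lo [132, 130, 133, 134, 134, 130, 127, 124, 140, 149, 157, 182, 195, 172, 137, 122, 156, 163] hi [171, 186, 183, 148, 106, 76, 83, 142, 223, 225, 223, 214, 179, 146, 135, 132, 131, 131]
0.104 lo [131, 129, 131, 133, 129, 129, 132, 127, 107, 84, 111, 157, 202, 186, 184, 202, 209, 213] hi [211, 210, 209, 210, 211, 210, 206, 202, 216, 222, 215, 173, 145, 132, 129, 129, 130, 130]
```

The rim profile puts the case's middle 3 mm further along +x than I assumed, and the second plate hung 3 mm towards -x, so it caught the -x wall. The corrected TCP target for cell 3 is (0.5175, −0.140).

>>> carry_out --pt "0 0 0.003" --pt "0 0 0.008" --pt "0 0 0.015" --pt "0 0 0.02" --pt "0 0 0.02" --pt "0 0 0.016" --pt "0 0 0.008" --pt "0 0 0" --twist '[0,0,0,0,0,0,0,0]'

```text
clock: 38.12
tool_pos: [0.4908, -0.0456, 0.1499]
eef_rot: [-0.54, 0.456, -0.457, 0.541]
contact_force: [0.5, -0.6, -1.2]
opening: 0.103
```

>>> carry_out --pt "0.003 -0.01 0" --pt "0.006 -0.02 0" --pt "0.006 -0.025 0" --pt "0.006 -0.02 0" --pt "0.004 -0.0145 0" --pt "0.002 -0.005 0" --pt "0 0 0" --pt "0 0 0" --twist '[0,0,0,0,0,0,0,0]'

```text
clock: 39.12
tool_pos: [0.5173, -0.139, 0.1491]
eef_rot: [-0.541, 0.456, -0.456, 0.541]
contact_force: [-1.0, 0.7, -0.4]
opening: 0.099
```

```bash
python3 tilt.py
```

```text
green rect (k,z) mm [(np.float32(-49.5), np.float32(0.0)), (np.float32(48.5), np.float32(0.0)), (np.float32(48.5), np.float32(-49.0)), (np.float32(-49.5), np.float32(-49.0))] area mm2 4494.0
39.17 [ 0.5173 -0.139   0.1491] yaw -80.26 op mm 8.9 [ 0.3 -0.  -0.3]
```

>>> carry_out --pt "0 -0.001 -0.008" --pt "0 0 -0.012" --pt "0 0 -0.008" --pt "0 0 -0.003" --pt "0 0 -0.003" --pt "0 0 -0.003" --pt "0 0 -0.003" --pt "0 0 0" --twist '[0,0,0,0,0,0,0,0]'

```text
clock: 40.17
tool_pos: [0.5174, -0.141, 0.109]
eef_rot: [0.54, -0.456, 0.456, -0.54]
contact_force: [-0.2, -0.3, -0.6]
opening: 0.103
```

```bash
python3 tilt.py
```

```text
green rect (k,z) mm [(np.float32(-49.7), np.float32(-49.2)), (np.float32(-49.0), np.float32(0.1)), (np.float32(48.6), np.float32(-1.3)), (np.float32(47.9), np.float32(-50.6))] area mm2 4489.25
40.23 [ 0.5175 -0.1411  0.1091] yaw -80.35 op mm 9.0 [ 0.3 -0.1 -2.1]
```

Bottom at about z 0.05, inside the mouth with no contact and still level. Continue.

>>> carry_out --pt "0 0 -0.004" --pt "0 0 -0.005" --pt "0 0 -0.005" --pt "0 0 -0.005" --pt "0 0 -0.005" --pt "0 0 -0.004" --pt "0 0 -0.003" --pt "0 0 0" --twist '[0,0,0,0,0,0,0,0]'

```text
clock: 41.22
tool_pos: [0.5173, -0.141, 0.0779]
eef_rot: [0.54, -0.456, 0.456, -0.54]
contact_force: [-0.1, 0.1, -0.9]
opening: 0.1
```

>>> carry_out --pt "0 0 -0.002" --pt "0 0 -0.002" --pt "0 0 -0.002" --pt "0 0 -0.001" --pt "0 0 -0.001" --pt "0 0 0" --twist '[0,0,0,0,0,0]'

```text
clock: 41.98
tool_pos: [0.5174, -0.141, 0.0701]
eef_rot: [0.54, -0.456, 0.456, -0.54]
contact_force: [-0.8, 0.1, -1.4]
opening: 0.102
```

>>> carry_out --pt "0 0 -0.001" --pt "0 0 0" --twist '[0,0]'

```text
clock: 42.22
tool_pos: [0.5174, -0.141, 0.0691]
eef_rot: [0.54, -0.456, 0.456, -0.54]
contact_force: [0.4, -0.7, -0.8]
opening: 0.1
```

>>> carry_out --pt "0 0 -0.001" --pt "0 0 0" --twist '[0,0]'

```text
clock: 42.48
tool_pos: [0.5174, -0.141, 0.0681]
eef_rot: [0.54, -0.456, 0.456, -0.54]
contact_force: [0.5, -0.3, -1.1]
opening: 0.102
```

>>> carry_out --pt "0 0 -0.001" --pt "0 0 0" --twist '[0,0]'

```text
clock: 42.72
tool_pos: [0.5175, -0.141, 0.0672]
eef_rot: [-0.54, 0.456, -0.456, 0.54]
contact_force: [-0.9, -0.0, -1.5]
opening: 0.098
```

```bash
python3 st.py
```

```text
42.73 [ 0.5175 -0.141   0.0672] yaw -80.34 op mm 8.7 [-0.9 -0.  -1.5]
```

>>> carry_out --pt "0 0 -0.001" --pt "0 0 0" --twist '[0,0]'

```text
clock: 42.98
tool_pos: [0.5176, -0.1411, 0.0667]
eef_rot: [-0.54, 0.456, -0.456, 0.54]
contact_force: [-1.0, -0.6, 4.9]
opening: 0.104
```

>>> carry_out --pt "0 0 -0.001" --pt "0 0 0" --twist '[0,0]'

```text
clock: 43.22
tool_pos: [0.5178, -0.1411, 0.0658]
eef_rot: [-0.54, 0.456, -0.457, 0.54]
contact_force: [-1.4, 1.1, 6.5]
opening: 0.097
```

On the floor at TCP z about 0.067, as expected. Ease off and release slowly.

>>> carry_out --pt "0 0 0.001" --pt "0 0 0" --twist '[0,0]' --newtons 3

```text
clock: 43.48
tool_pos: [0.5174, -0.1411, 0.066]
eef_rot: [0.54, -0.456, 0.456, -0.54]
contact_force: [-0.2, -0.2, -1.7]
opening: 0.102
```

>>> carry_out --pt "0 0 0" --pt "0 0 0" --pt "0 0 0" --twist '[0,0,0]' --grip 0.013

```text
clock: 43.85
tool_pos: [0.5175, -0.1411, 0.0661]
eef_rot: [0.54, -0.456, 0.456, -0.54]
contact_force: [-0.3, 0.2, -0.3]
opening: 0.143
```

>>> carry_out --pt "0 0 0" --pt "0 0 0" --pt "0 0 0" --twist '[0,0,0]' --grip 0.022

```text
clock: 44.22
tool_pos: [0.5175, -0.1411, 0.0661]
eef_rot: [0.54, -0.456, 0.456, -0.54]
contact_force: [-0.5, -0.2, 0.1]
opening: 0.254
```

>>> carry_out --pt "0 0 0.004" --pt "0 0 0.01" --pt "0 0 0.015" --pt "0 0 0.02" --pt "0 0 0.025" --pt "0 0 0.03" --pt "0 0 0.03" --pt "0 0 0.02" --twist '[0,0,0,0,0,0,0,0]'

```text
clock: 45.22
tool_pos: [0.5179, -0.1412, 0.2228]
eef_rot: [-0.54, 0.455, -0.457, 0.541]
contact_force: [0.6, 0.4, -1.2]
opening: 0.253
```

>>> carry_out --pt "-0.02 0.04 0.01" --pt "-0.02 0.04 0.01" --pt "-0.01 0.04 0" --pt "-0.01 0.04 0" --pt "0 0.04 0" --pt "0 0.04 0" --pt "0 0.03 0" --pt "0 0 0" --twist '[0,0,0,0,0,0,0,0]'

```text
clock: 46.22
tool_pos: [0.4574, 0.1316, 0.2411]
eef_rot: [-0.541, 0.455, -0.455, 0.542]
contact_force: [0.8, -0.7, 0.4]
opening: 0.253
```

```bash
python3 st.py; python3 - <<'E'
from h import *
a=np.radians(9.7);o=np.array([.530,-.2165,0]);X=np.array([np.cos(a),np.sin(a),0]);Y=np.array([-X[1],X[0],0])
ims={n:snapshot(n)[:,:,::-1] for n in("top","side")}
for n in ims: cv2.imwrite(f"pics/fin_{n}.png",ims[n])
for n in("top","side"):
    g=((ims[n][:,:,1].astype(int)-ims[n][:,:,2])>15).astype(np.uint8)
    k,l,st,cc=cv2.connectedComponentsWithStats(g)
    for i in range(1,k):
        if st[i][4]>20 and (295<cc[i][0]<390 and 165<cc[i][1]<245 if n=="top" else 270<cc[i][0]<345 and 125<cc[i][1]<185): print(n,st[i],cc[i].round(1))
    for c in(.078,.026,-.078):
        print(n,"pred visible glass (z .053-.065, +y face)",c,proj(n,o+Y*(c+.0045)+[0,0,.059]).round(1),"top edge",[proj(n,o+Y*(c+.0045)+X*s*.055+[0,0,.098]).round(1).tolist() for s in(-1,1)])
# cell-line profile in the top view at x=0 for dark plate tops; and rack/others unchanged outside
t0=cv2.imread("pics/top0.png").astype(int);t=ims["top"].astype(int);d=(np.abs(t-t0).max(2)>50).astype(np.uint8)
d=cv2.morphologyEx(d,cv2.MORPH_OPEN,np.ones((2,2)));k,l,st,cc=cv2.connectedComponentsWithStats(d)
print([st[i].tolist() for i in range(1,k) if st[i][4]>25])
E
```

```text
46.23 [0.4574 0.1316 0.2411] yaw -80.06 op mm 22.3 [ 0.8 -0.7  0.4]
top [361 188  12  31 114] [366.6 203.2]
top [328 194  11  32 102] [332.9 209.1]
top [313 198  10  31  78] [317.5 212.4]
top pred visible glass (z .053-.065, +y face) 0.078 [317.5 212.5] top edge [[324.9, 228.3], [314.7, 192.0]]
top pred visible glass (z .053-.065, +y face) 0.026 [334.2 208.6] top edge [[342.3, 224.2], [331.8, 188.1]]
top pred visible glass (z .053-.065, +y face) -0.078 [367.3 201. ] top edge [[376.8, 216.1], [365.7, 180.4]]
side [301 144  26  10 116] [313.9 148.3]
side [287 163  28  11 138] [300.3 168.3]
side pred visible glass (z .053-.065, +y face) 0.078 [300.2 167.9] top edge [[316.9, 161.7], [285.7, 154.5]]
side pred visible glass (z .053-.065, +y face) 0.026 [304.9 160.7] top edge [[321.3, 154.5], [290.7, 147.6]]
side pred visible glass (z .053-.065, +y face) -0.078 [313.6 147.4] top edge [[329.5, 141.1], [300.1, 134.8]]
[[177, 166, 335, 218, 25203], [361, 182, 20, 40, 405], [182, 222, 16, 17, 166], [185, 240, 15, 8, 94]]
```

```bash
python3 - <<'E'
from h import *
from plant import job
a=cv2.imread("pics/side0.png").astype(int);b=cv2.imread("pics/raw_s_j1.png").astype(int)
d=np.abs(a-b).max(2);print("narrow region diff>50:",(d[225:262,232:272]>50).sum(),"orange/hammer/red/brush",(d[200:225,268:298]>50).sum(),(d[235:310,255:322]>50).sum(),(d[300:335,210:260]>50).sum(),(d[155:200,358:376]>50).sum(),"magnet/pipe/tin",(d[140:162,225:260]>50).sum(),(d[158:225,157:212]>50).sum())
print(job.finish_job())
E
```

```text
narrow region diff>50: 94 orange/hammer/red/brush 0 0 0 236 magnet/pipe/tin 0 44
the job is handed in; nothing more can be done
None
```

Both full-height filters are in the storage case: the one from the far station in cell_0, the one from the middle station in cell_3. I handed the job in at about 46 s of the 72 s allowed.

**How they were handled:** I tipped each filter upright in the rack, pinched it with 5 N (3–4 N while righting the second on the bench), and lowered it until the floor pushed back. The highest wrist force in the readings taken was about 8 N.

**What went wrong:** On the first try at cell_3, the second filter caught the case's -x wall. It turned about 29° and slid in the pads, with readings of 7–8 N. I lifted it out, levelled it against the bench, gripped it again in the middle and put it in with a corrected position. No cracking force was seen, but readings came only at the end of each move, so a short peak could have been missed. The touch on the bench was not part of the plan.

**Last checks:**
- **In the case:** The glass of both filters shows within about 2 px of where an upright, fully seated filter should appear, in the top and side views. The filter in cell_2 moved less than 1 px in the top view.
- **On the bench:** Before and after side pictures matched for the magnet, hammer, orange square and red square.
- **Did not match fully:** The same comparison showed differences around the narrow filter (94 px), the wire brush (236 px) and the pipe and tin (44 px). I took these for the arm, its shadows and the removed filters, but did not confirm it by eye because the picture allowance was used up. The hand's planned path did not touch any of them.

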